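# Rehang the washed door of the spice cupboard

### The arm

A 6-joint arm with a two-finger parallel gripper is mounted at the origin on the work surface. World frame = base frame: x ahead of the robot, y to its left, z up, the work surface at z = 0. Lengths are in m, angles in rad, forces in N, time in s.
With the tool pointing down it reaches from about 0.275 to 0.725 m from the base axis. Payload 15.9 kg.
Tool frame: the origin (TCP) lies between the finger pads; the fingertips stand ahead of it and the grasp point (between the pads) lies 5 mm behind it (robot.tcp_to_tips is the y of the fingertips in the tool frame, in m); y points along the fingers, z is the direction in which the jaws open and shut, and the axes are right-handed (so a half turn about y gives the same grasp; the last joint's range is limited). The gripper opens to 85 mm and grips with 20 to 120 N. Pads are 22 mm wide; open, the fingers measure 114 mm over their backs; the gripper's body (76 mm by 85 mm) begins 54 mm behind the grasp point. The pads swing forward as they close: fully open they stand 13 mm farther back than shut.
Start: joints at [1.139, 0.213, -0.034, 1.323, 0, 1.571], TCP at [0.209, 0.454, 0.245] pointing down, gripper open.
Joint ranges: [-2.98, 2.98], [-0.74, 1.72], [-1.14, 1.35], [-2.1, 2.04], [-1.57, 1.44], [-3.14, 3.14]. Speed limits (rad/s): [1.89, 1.89, 2.39, 2.57, 3.14, 3.14].

### API

Orientations are given as [roll, pitch, yaw] about the fixed x, y, z axes, in that order (R = Rz(yaw) Ry(pitch) Rx(roll)).
In Python, from bench import robot gives the robot as it stands.
- The arm moves only by the shell command python3 -m jog 'ROWS' [FORCE]. ROWS is JSON, a list of rows, each a list of 5 numbers: the shift along the tool's x, y, z in cm, then the turn about the tool's y in rad, then the finger opening in cm, from 0 to 8.54. In form: [[tx, ty, tz, twist, grip], ...]. A call has 1 to 12 rows; each row is the pose to reach, as a shift and turn from the pose commanded when the call began, along the tool's axes at that moment; what a row does not reach only later rows make up. A row lasts 1/10 s, in which the tool goes at most 50 mm and 8.59 degrees, less where a joint would pass 70% of its speed; a pose out of reach is approached as far as the arm can. A call with a gripper value outside its range is refused whole. The fingers move at their own pace and stop on an object; FORCE is the grip in N (left out, the last holds). Time passes only in rows, so rows that repeat a pose let the fingers close. It gives the time, the measured TCP pose, the force and the opening at its end, in the units of the state.
- robot.get_obs(): the state, without advancing time (a new reading comes with each control period).
- robot.read_camera(name): name is "scene" or "top" or "wrist"; returns a dict with "color" (420x560x3 uint8, blue, green, red), "camera_matrix" (3x3 intrinsics, pixels), "world_to_cam" (4x4, takes a point from world to camera coordinates). Camera axes: x right, y down, z forward; pixel columns grow to the right and rows downward; lengths in m; the calibration is good to about 2 mm. A picture is of the moment at which its call begins. There is no depth.
- robot.finish_job(): hands the job in, once; it reports no verdict.
The state is a dict: "time": time; "qpos": joint angles; "qvel": joint speeds; "tau": joint torques, N m; "position": TCP position; "tcp_rot": TCP orientation; "force": force on the tool from outside, world axes, zero at the start; "torque": the same for the moment, N m; "gripper_width": finger opening in m.
Only numpy, scipy, OpenCV 4.12 (cv2) and the standard library are available. Lean on these libraries where they do the work, as an engineer would, in place of code of your own. Each camera call takes 0.05 s, during which the arm holds its last target. There are 200 camera calls.

### The job

The fly-screen door of the spice cupboard has been washed and stands drying in the dish rack, and a spice jar has been left standing in the cupboard's doorway, where the door must hang and swing. First set the jar aside, upright on the ledge and clear of the door's swing; then hang the door back on its two hinge pins, right down on both, and swing it shut. Do not tip the jar over, and leave the chopping board and the bowl with its lid as they are.

Things in the scene. Friction and masses are not known exactly. Their poses are not given: they have to be found in the camera images.
- cupboard: Wooden condiment cupboard, fixed, 380 wide, 150 deep, 220 high. Origin on the ledge straight below the drawn hinge axis; z up, x into the cupboard (away from the robot), y along its front to the left. Wood at x 13..163, y -16..364, z 20..220 mm. Right bay (y 0..167) is the open doorway; the left one has a fixed twin door (y 190..350, front at x=-2). Door sweeps out to 172 mm from the axis.
- pin_low (a point): Where the lower hinge pin stands by the drawing: centre of its knuckle's top face (seat), cupboard frame 0, 0, 55 mm. Each pin: upright, 10 mm diameter, 18 mm tall, top 3 mm tapering to 7 mm diameter, on a knuckle 22 mm in diameter. The pins' strip is screwed on through slotted holes: really both pins stand together up to 7 mm either way along the cupboard's y (not in x). Feel for them.
- pin_high (a point): The same for the upper pin, 110 mm above the lower: cupboard frame 0, 0, 165 mm by the drawing, shifted sideways by the same unknown amount as the lower one. Pin tips are 73 and 183 mm above the ledge.
- leaf: Loose door: aluminium frame, fly mesh, 160 wide, 175 high, 14 thick, about 0.27 kg, centre of mass 6 mm from mid width towards the hinge. Origin at the middle of its lower edge; z up, y along the width from hinge to free edge, x through the thickness. Shut, x and y point as the cupboard's; open by an angle = turned so far about +z (90 deg: free edge towards -x). Hung, origin 30 mm above the ledge.
- rail (a point): Middle of the upper edge of the door's solid top rail (leaf frame 0, 0, 175 mm). The rail is 36 mm high, 160 long, 14 thick: pinch it firmly from above and move smoothly, or it turns in the pinch. The door starts upright in one of two rack slots, its barrels away from the robot. Once hung only friction keeps it at an angle; it has no latch, push it shut against the cupboard's front.
- socket_low (a point): Centre of the open bottom face of the door's lower hinge socket, leaf frame 0, -92, 25 mm. A steel barrel, 22 mm outside diameter, 13 mm bore, 24 mm long, open at both ends, axis upright.
- socket_high (a point): The same for the upper socket, leaf frame 0, -92, 135 mm. Both sockets meet their pins at the same height; fully down, their bottom faces rest on the knuckles.
- jar: Clear plastic spice jar with a white twist cap, closed: 56 mm in diameter, cap 53 mm (from 94 mm up), 118 high, about 0.16 kg. Origin at the centre of its underside, z up. Stands in front of the doorway.
- rack: Aluminium wire drying rack, fixed, 250 (x) by 340 (y) mm, rails up to 90 mm high, two rows of plate tines (x -45 and 45 mm) up to 82 high; floor wires' tops 25 mm above the ledge. Origin at the middle of its footprint. Door and board stand along its x in slots at y +46 and -46 mm. Outside its -y end hangs a caddy (to y=-247 mm) with spoons up to 200 mm high.
- board: Wooden chopping board standing on its long edge in the other slot: 190 long (its y), 100 high, 16 thick, top 125 mm above the ledge. Origin at the middle of its lower edge. Bystander.
- bowl: White ceramic rice bowl, 116 mm in diameter, 58 high, origin under its centre. Bystander.
- lid: Orange lid, 132 mm in diameter, lying on the bowl; 23 high with its knob. Origin under its centre. Bystander.
There are look-alikes about, which are no part of the job. There is more than one size of the leaf; the one meant has the size given above.

How it is judged:
By the outcome, as a careful person would: the job done as asked, in the order asked, and still so for the second after the job is handed in, with the robot touching nothing.
It also fails if it takes over 72 s, if anything falls off the work surface, if the arm or the gripper's body presses on something with over 40 N, if the wrist force passes 120 N, or if a joint passes its speed limit or range.

## Working session

There is one attempt and no reset: what is moved stays moved. The work goes in short steps, Python scripts to look and compute and a shell command to move; the robot and the scene stay as the last step left them, time stands still between calls to the robot, and variables do not carry over. Pictures are saved under pics/ and viewed, about 8 in all and at most 12, crops included, and the job is handed in when it is done.

```bash
ls; mkdir -p pics; cat > h.py <<'E'
import numpy as np, cv2
from bench import robot
def snap(name,fn=None):
    d=robot.read_camera(name)
    if fn: cv2.imwrite('pics/'+fn,d['color'])
    np.savez('pics/'+name+'.npz',**{k:d[k] for k in('color','camera_matrix','world_to_cam')})
    return d
def ray(d,u,v):
    T=np.array(d['world_to_cam']);K=np.array(d['camera_matrix'])
    c=-T[:3,:3].T@T[:3,3];r=T[:3,:3].T@np.linalg.solve(K,[u,v,1.]);return c,r
def onz(d,u,v,z):
    c,r=ray(d,u,v);return c+r*(z-c[2])/r[2]
def tri(a,b):
    (c1,r1),(c2,r2)=a,b
    s=np.linalg.lstsq(np.c_[r1,-r2],c2-c1,rcond=None)[0]
    p,q=c1+s[0]*r1,c2+s[1]*r2;return (p+q)/2,np.linalg.norm(p-q)
def proj(d,p):
    T=np.array(d['world_to_cam']);K=np.array(d['camera_matrix'])
    q=K@(T[:3,:3]@np.array(p)+T[:3,3]);return q[:2]/q[2]
E
python3 - <<'E'
from h import *
a=snap('scene');b=snap('top')
im=np.vstack([a['color'],b['color']])
cv2.imwrite('pics/s1.png',a['color']);cv2.imwrite('pics/t1.png',b['color'])
o=robot.get_obs();print(o, robot.tcp_to_tips)
for d in(a,b):print(ray(d,280,210))
E
```

```text
pics
{'time': 0.1, 'qpos': array([ 1.13901144e+00,  2.13285065e-01, -3.49662034e-02,  1.32347835e+00,
        2.87102829e-05,  1.57078627e+00]), 'qvel': array([-0.00064289, -0.00082398,  0.0026479 , -0.00112951,  0.00117616,
       -0.00032879]), 'tau': array([ 6.87381380e-04, -6.87249327e+01,  4.87804091e+01,  1.22563698e-02,
        5.62172909e-05,  1.73653518e-07]), 'position': array([0.20912441, 0.45386633, 0.24488853]), 'tcp_rot': array([-1.57172962e+00,  2.87196533e-05, -4.31774864e-01]), 'force': array([-0.74594683,  0.15415317, -1.18751892]), 'torque': array([-0.03852927, -0.02774496, -0.02557251]), 'gripper_width': 0.08553955536937989} 0.014
(array([ 1.26549469, -0.0314274 ,  0.62685854]), array([-0.851764  , -0.04143761, -0.52245444]))
(array([ 0.34617637, -0.05102221,  1.39101823]), array([ 0.12869451, -0.0123809 , -0.99163789]))
```

View pics/s1.png

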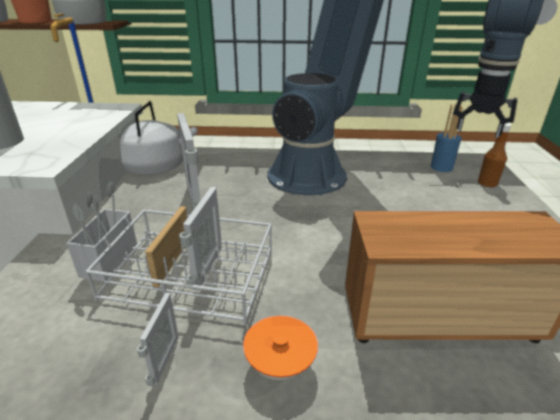

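View pics/t1.png

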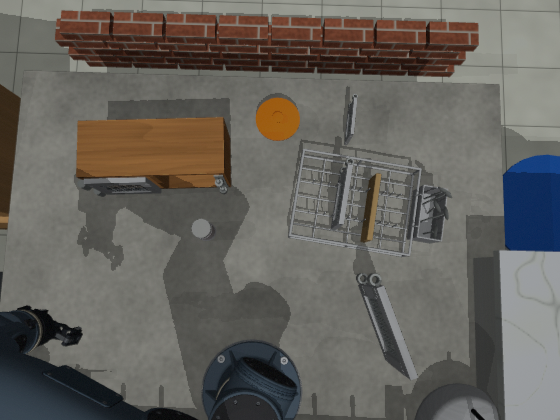

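Top view: three doors. The small one is behind the rack (348,118), a big one stands near the robot (385,325), and one is in a rack slot (343,193) beside the board (370,207). The jar cap is at (202,229), the cupboard front right at (220,183), the bowl lid at (278,118). The rack one fits the description (in a slot, barrels away from the robot). I'll confirm its size in an enlarged crop.

```bash
python3 - <<'E'
from h import *
b=np.load('pics/top.npz');im=b['color']
A=cv2.resize(im[105:275,280:455],None,fx=4,fy=4,interpolation=cv2.INTER_CUBIC)[:600]
B=cv2.resize(im[110:260,70:240],None,fx=4,fy=4,interpolation=cv2.INTER_CUBIC)
A=im[135:245,285:385];B=im[160:250,150:250]
A=cv2.resize(A,(400,440),interpolation=cv2.INTER_CUBIC);B=cv2.resize(B,(400,360),interpolation=cv2.INTER_CUBIC)
c=np.zeros((440,800,3),np.uint8);c[:440,:400]=A;c[:360,400:]=B
cv2.imwrite('pics/c1.png',c)
# wood mask corners of cupboard roof, jar cap
hsv=cv2.cvtColor(im,cv2.COLOR_BGR2HSV)
print(im[150,150],hsv[150,150],hsv[229,202],hsv[120,270],hsv[215,371])
for nm,z in(('roof',.22),('lid',.07)):
    pass
m=cv2.inRange(hsv,(5,80,60),(25,255,255))
n,l,s,ce=cv2.connectedComponentsWithStats(m)
for i in range(1,n):
    if s[i,4]>200:
        cn=cv2.findContours((l==i).astype(np.uint8),0,2)[0][0]
        print(s[i],ce[i],cv2.boxPoints(cv2.minAreaRect(cn)).tolist())
E
```

```text
[ 44  81 120] [ 15 162 120] [ 60   4 130] [ 16 226 157] [ 19 112 137]
[  55   11  422   54 6054] [244.37677569  36.33762801] [[54.2664794921875, 60.24067687988281], [55.5599365234375, 10.443113327026367], [476.63946533203125, 21.3802490234375], [475.34600830078125, 71.17781066894531]]
[ 80  11  30  10 256] [94.28515625 15.2890625 ] [[79.75032043457031, 18.991085052490234], [80.05732727050781, 10.394906044006348], [109.30574035644531, 11.439491271972656], [108.99873352050781, 20.03567123413086]]
[133  13  30   9 258] [147.84883721  16.84496124] [[133.0, 13.0], [162.0, 13.0], [162.0, 21.0], [133.0, 21.0]]
[186  14  30  10 256] [200.39453125  18.4296875 ] [[185.66722106933594, 21.98613166809082], [186.01731872558594, 13.584054946899414], [215.34141540527344, 14.805891036987305], [214.99131774902344, 23.20796775817871]]
[344  19  29   9 251] [357.66135458  23.15936255] [[344.0, 19.0], [372.0, 19.0], [372.0, 27.0], [344.0, 27.0]]
[396  20  30  10 253] [410.88932806  24.7312253 ] [[395.7260437011719, 28.397258758544922], [396.0383605957031, 19.96438217163086], [425.2945251464844, 21.047943
[... 1456 characters left out ...]
9251403808594], [463.0000305175781, 60.0], [462.4626159667969, 76.66007995605469]]
[ 255   97   45   44 1539] [277.2748538 118.7511371] [[246.50003051757812, 118.5], [277.0000305175781, 87.99999237060547], [308.0000305175781, 118.99998474121094], [277.5000305175781, 149.5]]
[  76  117  155   71 9129] [152.94150509 149.58166283] [[74.66799926757812, 120.05552673339844], [228.36659240722656, 116.39604187011719], [230.03515625, 186.47535705566406], [76.33656311035156, 190.1348419189453]]
[364 173  17  69 404] [373.15346535 207.64851485] [[363.71881103515625, 240.79978942871094], [374.400390625, 172.4375457763672], [382.11822509765625, 173.64344787597656], [371.4366455078125, 242.0056915283203]]
```

View pics/c1.png

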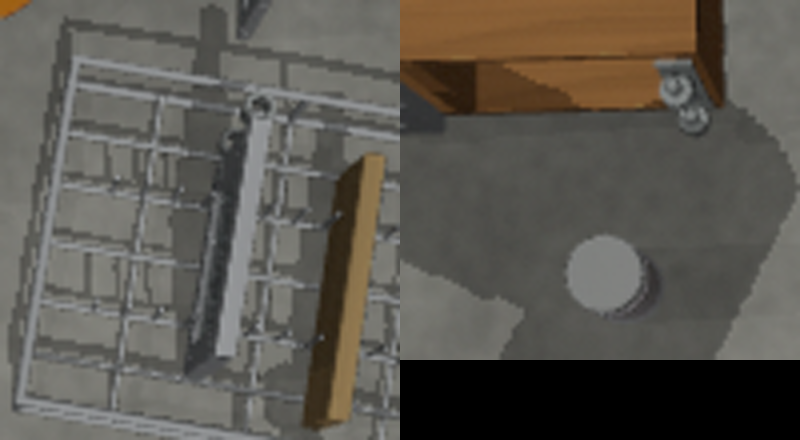

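Crop: the rack door's top rail runs from its barrel end (350,162) to its free end (342,223); next to it stands the wooden board. High pin at about (219.5,182), low pin at (223,190), jar cap at (201,228). I'll check lengths.

```bash
python3 - <<'E'
from h import *
b=np.load('pics/top.npz');im=b['color']
f=lambda u,v,z:onz(b,u,v,z)[:2].round(4)
h=f(349.8,164.5,.2);e=f(342,223,.2);d=e-h;print('rail',h,e,'len',np.linalg.norm(d),'yaw',np.degrees(np.arctan2(d[1],d[0])),'mid',(h+e)/2)
print('barrel',f(350.3,161.5,.184))
print('near leaf len', np.linalg.norm(f(361,283,.175)-f(412,375,.175)),'far leaf',np.linalg.norm(f(354,97,.15)-f(350,138,.15)))
print('board',f(378.5,173.5,.125),f(369,241,.125))
print('jar cap',f(201,228.3,.118))
print('pins hi',f(219.5,182,.183),'lo',f(223.3,189.8,.073))
print('lid',f(277.3,118.8,.06))
hsv=cv2.cvtColor(im,cv2.COLOR_BGR2HSV)
m=cv2.inRange(hsv,(5,80,95),(25,255,255));m[:105]=0;m[:,245:]=0
cn=max(cv2.findContours(m,0,2)[0],key=cv2.contourArea);print(cv2.approxPolyDP(cn,4,True).reshape(-1,2).tolist())
q=cv2.boxPoints(cv2.minAreaRect(cn));print(q.tolist(),[f(*p,.22).tolist() for p in q])
E
```

```text
rail [ 0.6264 -0.246 ] [ 0.4714 -0.2269] len 0.15617237271681567 yaw 172.97509530756074 mid [ 0.5489  -0.23645]
barrel [ 0.6384 -0.2499]
near leaf len 0.26173859096434365 far leaf 0.11844868087066229
board [ 0.6208 -0.3385] [ 0.432  -0.3123]
jar cap [0.4545 0.1489]
pins hi [0.573  0.0958] lo [0.5712 0.0973]
lid [ 0.7916 -0.0524]
[[222, 117], [78, 121], [76, 169], [95, 176], [175, 174], [195, 186], [210, 186], [212, 174], [223, 172]]
[[76.0, 117.0], [223.0, 117.0], [223.0, 186.0], [76.0, 186.0]] [[0.7272, 0.4718], [0.7387, 0.0896], [0.556, 0.0819], [0.5451, 0.4568]]
```

```bash
cat >> h.py <<'E'
def go(p,yaw=None,o=None):
    """shift in cm along tool axes, twist rad, to reach TCP p at yaw (tool pointing down)"""
    o=o or robot.get_obs();r,pi,y=o['tcp_rot']
    d=np.array(p)-o['position'];x=np.array([np.cos(y),np.sin(y),0]);z=np.array([-np.sin(y),np.cos(y),0])
    print('tx %.2f ty %.2f tz %.2f tw %.3f'%(100*d@x,-100*d[2],100*d@z,0 if yaw is None else y-yaw),'yaw',round(y,4))
E
python3 - <<'E'
from h import *
go([.4545,.1489,.16])
go([.4545,.1489,.07])
b=np.load('pics/top.npz')
f=lambda u,v,z:onz(b,u,v,z)[:2]
for p,q in(((222,117),(78,121)),((224.2,173.3),(77,178.5))):
    d=f(*q,.22)-f(*p,.22);print(np.degrees(np.arctan2(d[1],d[0])),np.linalg.norm(d),f(*p,.22),f(*q,.22))
E
```

```text
tx 35.05 ty 8.49 tz -17.43 tw 0.000 yaw -0.4318
tx 35.05 ty 17.49 tz -17.43 tw 0.000 yaw -0.4318
93.37412201792546 0.37422688427972467 [0.7386032 0.0921934] [0.71657789 0.46577157]
93.72897647242792 0.3764750875851306 [0.58914601 0.0802176 ] [0.56466121 0.45589564]
```

```bash
python3 -m jog '[[35.05,6,-17.43,0,8.5],[35.05,6,-17.43,0,8.5],[35.05,6,-17.43,0,8.5],[35.05,6,-17.43,0,8.5],[35.05,6,-17.43,0,8.5],[35.05,6,-17.43,0,8.5],[35.05,6,-17.43,0,8.5],[35.05,6,-17.43,0,8.5],[35.05,6,-17.43,0,8.5],[35.05,6,-17.43,0,8.5],[35.05,6,-17.43,0,8.5]]' 30; python3 - <<'E'
from h import *
d=snap('wrist','w1.png'); go([.4545,.1489,.07]); print(proj(d,[.4545,.1489,.118]))
E
```

```text
time: 1.2
position: [0.4542, 0.1496, 0.1853]
tcp_rot: [-1.571, 0.0, -0.431]
force: [-0.8, 0.6, 0.1]
gripper_width: 0.0852
tx 0.08 ty 11.54 tz -0.08 tw 0.000 yaw -0.4305
[275.11590793 233.48898745]
```

View pics/w1.png

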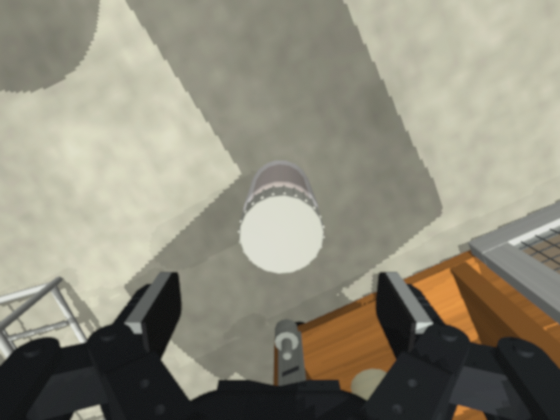

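Wrist view: the jar cap is centred at (281,232), within 6 px of the prediction, and lies between the fingers. Upper hinge pin at about (287,341). Descending to grasp.

```bash
python3 - <<'E'
from h import *
d=np.load('pics/wrist.npz');print('cap',onz(d,281,232,.118),'pin',onz(d,287,341,.183))
E
python3 -m jog '[[0,3,0,0,8.5],[0,6,0,0,8.5],[0,9,0,0,8.5],[0,11.5,0,0,8.5],[0,11.5,0,0,8.5],[0,11.5,0,0,5],[0,11.5,0,0,5],[0,11.5,0,0,5],[0,11.5,0,0,5],[0,11.5,0,0,5]]' 30
```

```text
cap [0.45513304 0.15266567 0.118     ] pin [0.48259283 0.14253263 0.183     ]
time: 2.25
position: [0.4558, 0.1498, 0.0721]
tcp_rot: [-1.568, -0.002, -0.432]
force: [-1.8, 2.6, 7.7]
gripper_width: 0.0551
```

```bash
python3 - <<'E'
from h import *
d=np.load('pics/wrist.npz');print(ray(d,280,210)[0],[proj(d,p).round() for p in([.573,.096,.183],[.572,.097,.073],[.589,.08,.22],[.589,.08,.02])])
go([.42,.32,.13]);go([.42,.32,.073])
E
```

```text
[0.38270235 0.18371959 0.31618702] [array([278., 492.]), array([278., 352.]), array([261., 608.]), array([270., 334.])]
tx -10.37 ty -5.79 tz 13.96 tw 0.000 yaw -0.4315
tx -10.37 ty -0.09 tz 13.96 tw 0.000 yaw -0.4315
```

```bash
python3 -m jog '[[0,-1.5,0,0,5],[-1,-3,1,0,5],[-3,-3,4,0,5],[-5.5,-3,7.5,0,5],[-8,-3,11,0,5],[-10,-3,13.5,0,5],[-10.4,-3,14,0,5],[-10.4,-2,14,0,5],[-10.4,-1,14,0,5],[-10.4,-0.4,14,0,5],[-10.4,-0.2,14,0,5],[-10.4,-0.2,14,0,5]]'; python3 - <<'E'
from h import *
d=np.load('pics/wrist.npz');print('lowpin',onz(d,287,341,.073))
E
```

```text
time: 3.45
position: [0.4188, 0.3187, 0.0721]
tcp_rot: [-1.572, 0.0, -0.433]
force: [0.9, 0.0, -3.0]
gripper_width: 0.0548
lowpin [0.565093   0.10851605 0.073     ]
```

```bash
python3 -m jog '[[0,0.1,0,0,5],[0,0.1,0,0,5.7],[0,0.1,0,0,6.2],[0,0.1,0,0,7.5],[0,0.1,0,0,8.5],[0,0.1,0,0,8.5],[0,-3,0,0,8.5],[0,-7,0,0,8.5],[0,-12,0,0,8.5],[0,-16,0,0,8.5],[0,-20,0,0,8.5],[0,-20,0,0,8.5]]' ; python3 - <<'E'
from h import *
d=snap('wrist','w2.png'); go([.549,-.2365,.31],-.122)
E
```

```text
time: 4.65
position: [0.4202, 0.3209, 0.2774]
tcp_rot: [-1.564, -0.003, -0.432]
force: [-0.2, 0.8, -1.0]
gripper_width: 0.0851
tx 35.05 ty -3.54 tz -45.18 tw -0.310 yaw -0.4318
```

View pics/w2.png

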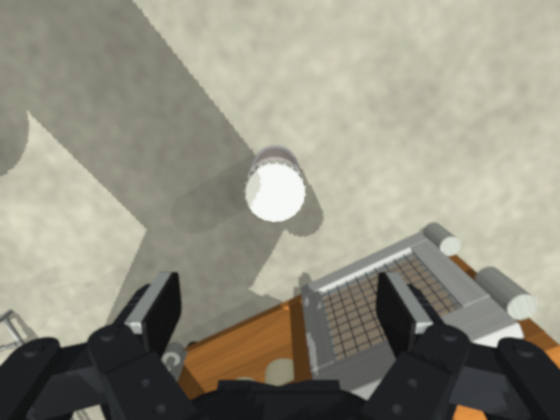

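Jar stands upright at (275,190), well away from the doorway. Now to above the door.

```bash
python3 -m jog '[[35,-3.5,-45.2,-0.31,8.5],[35,-3.5,-45.2,-0.31,8.5],[35,-3.5,-45.2,-0.31,8.5],[35,-3.5,-45.2,-0.31,8.5],[35,-3.5,-45.2,-0.31,8.5],[35,-3.5,-45.2,-0.31,8.5],[35,-3.5,-45.2,-0.31,8.5],[35,-3.5,-45.2,-0.31,8.5],[35,-3.5,-45.2,-0.31,8.5],[35,-3.5,-45.2,-0.31,8.5],[35,-3.5,-45.2,-0.31,8.5],[35,-3.5,-45.2,-0.31,8.5]]';python3 -m jog '[[0,0,0,0,8.5],[0,0,0,0,8.5]]'; python3 - <<'E'
from h import *
d=snap('wrist','w3.png'); go([.549,-.2365,.31],-.122)
print([proj(d,p).round() for p in([.6264,-.246,.2],[.4714,-.2269,.2])])
E
```

```text
time: 5.9
position: [0.5472, -0.2403, 0.3057]
tcp_rot: [-1.571, 0.002, -0.124]
force: [-0.2, -0.1, 0.7]
gripper_width: 0.085
time: 6.1
position: [0.5472, -0.2375, 0.3058]
tcp_rot: [-1.57, 0.002, -0.123]
force: [-0.2, 0.2, -0.6]
gripper_width: 0.0854
tx 0.17 ty -0.37 tz 0.05 tw 0.000 yaw -0.1219
[array([278., 307.]), array([277., 103.])]
```

View pics/w3.png

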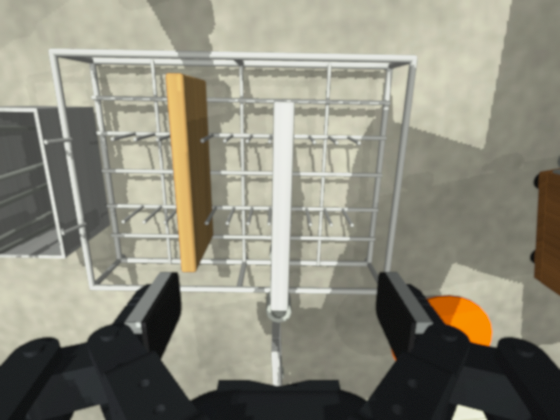

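Wrist view: rail from (284,101), free end, to (280,310), with the barrel at (279,314); board at (185,170), well clear.

```bash
python3 - <<'E'
from h import *
d=np.load('pics/wrist.npz')
e=onz(d,284,101,.2);h=onz(d,279.5,309.5,.2);v=e-h;L=np.linalg.norm(v);n=v/L
yaw=np.arctan2(-v[1],-v[0]);m=(e+h)/2-n*.006
print(e,h,L,'yaw',yaw,'m',m)
go([m[0],m[1],.18],yaw)
E
```

```text
[ 0.4703603  -0.22240309  0.2       ] [ 0.62932657 -0.24490281  0.2       ] 0.16055065053999637 yaw -0.14060375203446002 m [ 0.55578422 -0.23449379  0.2       ]
tx 0.82 ty 12.63 tz 0.33 tw 0.019 yaw -0.1219
```

```bash
python3 -m jog '[[0.8,2,0.3,0.019,8.5],[0.8,6,0.3,0.019,8.5],[0.8,9.5,0.3,0.019,8.5],[0.8,12.5,0.3,0.019,8.5],[0.8,12.5,0.3,0.019,8.5],[0.8,12.5,0.3,0.019,1],[0.8,12.5,0.3,0.019,1],[0.8,12.5,0.3,0.019,1],[0.8,12.5,0.3,0.019,1],[0.8,12.5,0.3,0.019,1],[0.8,12.5,0.3,0.019,1],[0.8,12.5,0.3,0.019,1]]' 110; python3 -m jog '[[0,0,0,0,1],[0,0,0,0,1]]'
```

```text
time: 7.35
position: [0.5561, -0.2357, 0.1832]
tcp_rot: [-1.572, -0.001, -0.141]
force: [-0.9, -0.6, 6.3]
gripper_width: 0.0123
time: 7.55
position: [0.5561, -0.2357, 0.1832]
tcp_rot: [-1.572, -0.001, -0.141]
force: [-0.6, -1.7, 6.3]
gripper_width: 0.0123
```

```bash
python3 -m jog '[[0,-1,0,0,1],[0,-2.5,0,0,1],[0,-4.5,0,0,1],[0,-6.5,0,0,1],[0,-8.5,0,0,1],[0,-10,0,0,1],[0,-11,0,0,1],[0,-11.5,0,0,1],[0,-11.5,0,0,1],[0,-11.5,0,0,1]]'; python3 - <<'E'
from h import *
d=snap('wrist','w4.png');t=snap('top','t4.png');s=snap('scene','s4.png')
im=d['color'][80:400,200:360]
A=cv2.resize(im,(300,600))
B=cv2.resize(s['color'][100:400,100:380],(500,536));c=np.zeros((600,800,3),np.uint8);c[:,:300]=A;c[:536,300:]=B
cv2.imwrite('pics/c4.png',c)
E
```

```text
time: 8.55
position: [0.5556, -0.2351, 0.2966]
tcp_rot: [-1.571, 0.001, -0.141]
force: [-0.3, -0.6, -2.8]
gripper_width: 0.0124
```

View pics/c4.png

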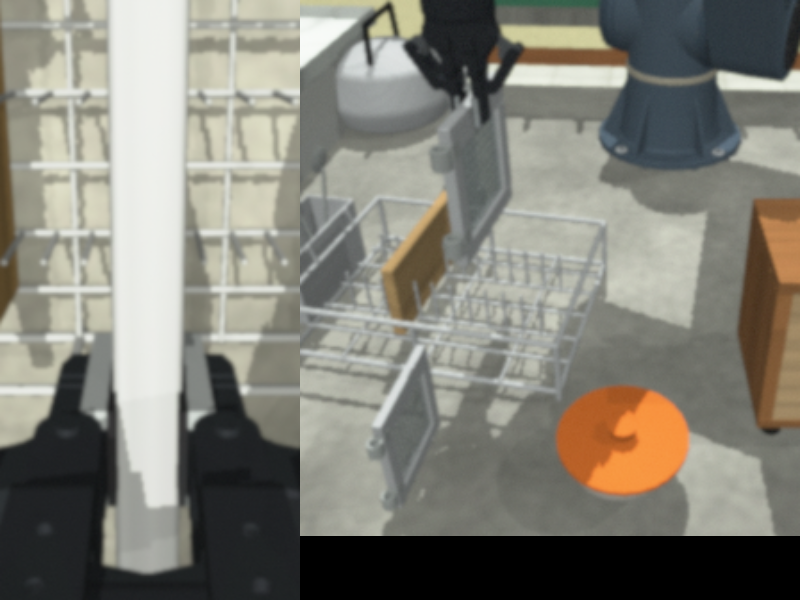

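Crop: the door hangs straight in the pinch and is clear of the rack; the barrels are on the far side at crop (441,158) and (455,248); board undisturbed. Now an enlarged top view of pins and held door.

```bash
python3 - <<'E'
from h import *
t=np.load('pics/top.npz')['color']
A=cv2.resize(t[165:200,200:240],None,fx=10,fy=10,interpolation=cv2.INTER_CUBIC)
A=cv2.convertScaleAbs(A,alpha=1.6)
B=cv2.resize(t[140:240,320:400],None,fx=4.5,fy=4.5,interpolation=cv2.INTER_CUBIC)
c=np.zeros((450,800,3),np.uint8);c[:350,:400]=A;c[:450,410:410+360]=B
cv2.imwrite('pics/c5.png',c)
E
```

```text
(no output)
```

View pics/c5.png

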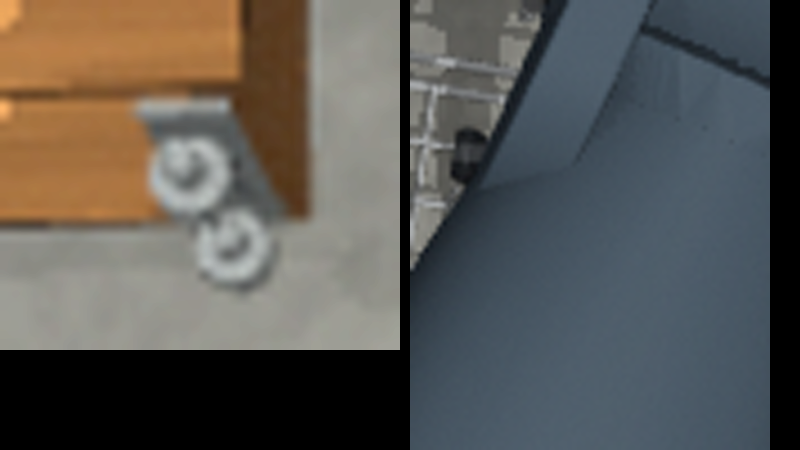

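Crop: upper knuckle centre (189,176), tip (185,165); lower knuckle (235,247), tip (233,239); roof front-right corner (242,80), its foot (308,217). The arm hides the held door from the top camera.

```bash
python3 - <<'E'
from h import *
b=np.load('pics/top.npz')
g=lambda x,y,z:onz(b,199.55+x/10,164.55+y/10,z)
P=[g(189,176,.165),g(185,165,.183),g(235,247,.055),g(233,239,.073)]
for p in P:print(p)
pm=np.mean(P,0)[:2];print('mean',pm)
for c in(g(242,80,.22),g(308,217,.02)):
    a=np.radians(3.5);R=np.array([[np.cos(a),-np.sin(a)],[np.sin(a),np.cos(a)]])
    print('corner',c,'origin',c[:2]-R@[.013,-.016], 'pin in cupboard',R.T@(pm-c[:2])*1e3+[13,-16])
s=np.load('pics/scene.npz')
T=robot.get_obs()['position'];a=-.141
x=np.array([np.cos(a),np.sin(a),0]);hp=T+.086*x;hp[2]=0
zo=T[2]-.158
for z in (159,135,49,25):print('expected barrel px',proj(s,hp+[0,0,zo+z/1e3]))
print(T)
im=s['color'][150:270,160:250];cv2.imwrite('pics/c6.png',cv2.resize(im,None,fx=6,fy=5,interpolation=cv2.INTER_CUBIC)[:600])
E
```

```text
[0.57593446 0.10078405 0.165     ]
[0.57548484 0.09973966 0.183     ]
[0.57589444 0.10008579 0.055     ]
[0.57511787 0.09872331 0.073     ]
mean [0.5756079 0.0998332]
corner [0.59107472 0.08145457 0.22      ] origin [0.57712219 0.0966311 ] pin in cupboard [-1.31597803  3.28857587]
corner [0.59165644 0.08256934 0.02      ] origin [0.57770391 0.09774586] pin in cupboard [-1.96466709  2.21140495]
expected barrel px [177.74203843 181.45759342]
expected barrel px [179.48891563 193.07675371]
expected barrel px [185.27395734 231.55531823]
expected barrel px [186.76797458 241.49260853]
[ 0.55554999 -0.23512601  0.29664978]
```

View pics/c6.png

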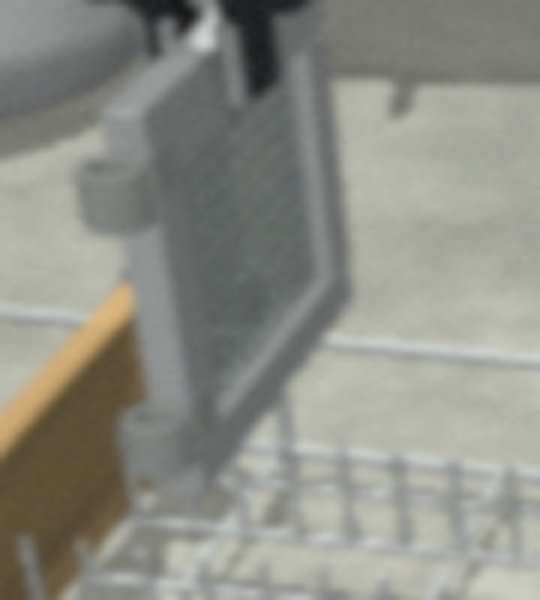

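Crop: upper barrel top at px (178.3,182.6), lower barrel top at (185.4,232.2), both within about 1 px of expectation, so the grasp geometry and upright attitude are good. Carry to a stand-off in front of the pins.

```bash
python3 - <<'E'
from h import *
go([.431,.112,.2966])
go([.431,.112,.223])
E
```

```text
tx -17.20 ty 0.00 tz 32.62 tw 0.000 yaw -0.1408
tx -17.20 ty 7.36 tz 32.62 tw 0.000 yaw -0.1408
```

```bash
python3 -m jog '[[-0.5,0,1,0,1],[-1.5,0,3,0,1],[-3.2,0,6,0,1],[-5.3,0,10,0,1],[-7.4,0,14,0,1],[-9.5,0,18,0,1],[-11.6,0,22,0,1],[-13.5,0,26,0,1],[-15.5,1,29,0,1],[-16.6,2.5,31.2,0,1],[-17.1,4,32.3,0,1],[-17.2,5,32.6,0,1]]'; python3 -m jog '[[0,1,0,0,1],[0,2,0,0,1],[0,2.4,0,0,1],[0,2.4,0,0,1],[0,2.4,0,0,1]]'; python3 - <<'E'
from h import *
o=robot.get_obs();print(o['position'],o['force'],o['torque'])
p=np.array([.5762,.0998]);y=o['tcp_rot'][2];t=p-.086*np.array([np.cos(y),np.sin(y)])
go([*t,.223])
E
```

```text
time: 9.9
position: [0.4299, 0.113, 0.2464]
tcp_rot: [-1.571, 0.001, -0.139]
force: [0.2, 0.5, -3.5]
gripper_width: 0.0126
time: 10.4
position: [0.4315, 0.1114, 0.2236]
tcp_rot: [-1.571, -0.0, -0.141]
force: [-0.1, -0.9, -2.5]
gripper_width: 0.0124
[0.43150498 0.11138964 0.22358962] [-0.08150658 -0.85370841 -2.49083036] [0.00955878 0.03581184 0.04436166]
tx 5.89 ty 0.06 tz 0.89 tw 0.000 yaw -0.1415
```

```bash
python3 -m jog '[[1,0,0.2,0,1],[2.5,0,0.5,0,1],[4,0,0.8,0,1],[5.2,0,0.9,0,1],[5.8,0,0.9,0,1],[5.9,0,0.9,0,1],[5.9,0,0.9,0,1],[5.9,0,0.9,0,1]]'; python3 -m jog '[[0,0.5,0,0,1],[0,1.0,0,0,1],[0,1.5,0,0,1],[0,1.5,0,0,1],[0,1.8,0,0,1],[0,2,0,0,1],[0,2,0,0,1]]'
```

```text
time: 11.2
position: [0.4906, 0.1123, 0.2234]
tcp_rot: [-1.571, 0.0, -0.141]
force: [0.1, -0.6, -3.1]
gripper_width: 0.0123
time: 11.9
position: [0.491, 0.1124, 0.2031]
tcp_rot: [-1.571, 0.0, -0.141]
force: [0.8, 0.5, -2.3]
gripper_width: 0.0123
```

```bash
python3 -m jog '[[0,0.3,0,0,1],[0,0.5,0,0,1],[0,0.5,0,0,1]]'; python3 -m jog '[[0,0.3,0,0,1],[0,0.5,0,0,1],[0,0.5,0,0,1]]'
```

```text
time: 12.2
position: [0.491, 0.1124, 0.1981]
tcp_rot: [-1.571, -0.0, -0.141]
force: [2.1, 1.2, -5.0]
gripper_width: 0.0123
time: 12.5
position: [0.491, 0.1123, 0.1931]
tcp_rot: [-1.571, 0.0, -0.141]
force: [2.9, 0.6, -4.1]
gripper_width: 0.0126
```

Went down with little force; a small sideways nudge will show whether the pins are inside.

```bash
python3 -m jog '[[0,0,0.2,0,1],[0,0,0.4,0,1],[0,0,0.4,0,1]]'; python3 -m jog '[[0,0,-0.4,0,1],[0,0,-0.8,0,1],[0,0,-0.8,0,1]]';python3 -m jog '[[0,0,0.4,0,1],[0,0,0.4,0,1]]'
```

```text
time: 12.8
position: [0.4914, 0.1155, 0.1932]
tcp_rot: [-1.573, -0.0, -0.142]
force: [0.7, -9.0, -1.6]
gripper_width: 0.0125
time: 13.1
position: [0.491, 0.1097, 0.1936]
tcp_rot: [-1.567, -0.001, -0.139]
force: [5.2, 11.9, -7.4]
gripper_width: 0.0122
time: 13.3
position: [0.4909, 0.1127, 0.1933]
tcp_rot: [-1.571, 0.0, -0.14]
force: [-0.1, 0.5, -2.8]
gripper_width: 0.0125
```

Engaged: restoring force both ways (-9 / +12 N). Seat it down.

```bash
python3 -m jog '[[0,0.2,0,0,1],[0,0.4,0,0,1],[0,0.5,0,0,1],[0,0.5,0,0,1]]'; python3 -m jog '[[0,0.2,0,0,1],[0,0.3,0,0,1],[0,0.3,0,0,1]]'
```

```text
time: 13.7
position: [0.491, 0.1122, 0.1882]
tcp_rot: [-1.571, -0.0, -0.141]
force: [2.4, 0.7, -3.9]
gripper_width: 0.0124
time: 14.0
position: [0.4908, 0.1125, 0.187]
tcp_rot: [-1.57, -0.001, -0.141]
force: [-13.9, 0.9, 26.6]
gripper_width: 0.0122
```

Seated (contact at TCP z 0.187, as computed 0.188). Release and lift.

```bash
python3 -m jog '[[0,-0.1,0,0,1],[0,-0.1,0,0,1.6],[0,-0.1,0,0,2.5],[0,-0.1,0,0,4],[0,-0.1,0,0,4],[0,-2,0,0,4],[0,-5,0,0,4],[0,-9,0,0,4],[-1.5,-10,-2,0,0],[-4,-10,-5,0,0],[-4,-10,-5,0,0],[-4,-10,-5,0,0]]'; python3 - <<'E'
from h import *
d=snap('wrist','w7.png');print(robot.get_obs()['position'],robot.get_obs()['gripper_width'])
E
```

```text
time: 15.2
position: [0.4441, 0.0682, 0.2855]
tcp_rot: [-1.571, -0.001, -0.142]
force: [-0.4, 1.4, 0.4]
gripper_width: -0.0001
[0.4445332  0.06851347 0.28533591] -0.00013788177500839442
```

View pics/w7.png

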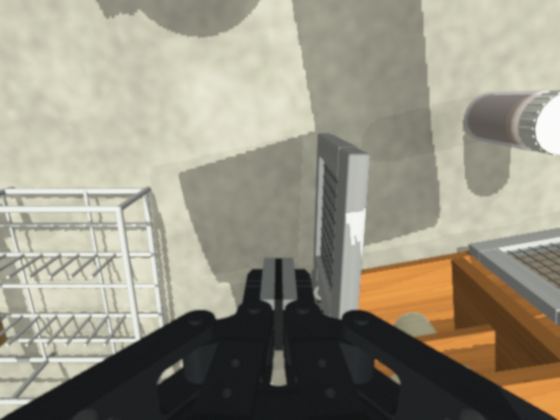

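The door hangs on its hinges, at about (340,230), with the closed fingers beside its outer face. Lower beside it, then compute the closing arc.

```bash
python3 -m jog '[[0,2,0,0,0],[0,5,0,0,0],[0,8,0,0,0],[0,9.5,0,0,0],[0,9.5,0,0,0],[0,9.5,0,0,0]]'; cat >> h.py <<'E'
def arc(ths,s=.0215,cy=93.5,H=(.5765,.0999)):
    o=robot.get_obs();y=o['tcp_rot'][2];u=lambda d:np.array([np.cos(np.radians(d)),np.sin(np.radians(d))])
    for th in ths:
        f=cy+th;p=np.array(H)+.126*u(f)-s*u(f-90)-o['position'][:2]
        print(th,[round(100*p@v,1) for v in(np.array([np.cos(y),np.sin(y)]),np.array([-np.sin(y),np.cos(y)]))],round(y-np.radians(f-180),2))
E
python3 -c "
from h import *
arc([78,73,68,63,58,53,48,43,38,33,28])"
```

```text
time: 15.85
position: [0.4447, 0.0688, 0.1906]
tcp_rot: [-1.571, 0.0, -0.14]
force: [-0.2, 0.5, 0.1]
gripper_width: -0.0001
78 [np.float64(-0.0), np.float64(2.9)] 0.01
73 [np.float64(-0.1), np.float64(4.0)] 0.1
68 [np.float64(-0.2), np.float64(5.1)] 0.18
63 [np.float64(-0.1), np.float64(6.2)] 0.27
58 [np.float64(0.1), np.float64(7.3)] 0.36
53 [np.float64(0.3), np.float64(8.4)] 0.44
48 [np.float64(0.7), np.float64(9.5)] 0.53
43 [np.float64(1.1), np.float64(10.5)] 0.62
38 [np.float64(1.6), np.float64(11.5)] 0.71
33 [np.float64(2.2), np.float64(12.4)] 0.79
28 [np.float64(2.9), np.float64(13.3)] 0.88
```

```bash
python3 -m jog '[[0,0,1.5,0,0],[0,0,2.9,0,0],[-0.1,0,4,0.1,0],[-0.2,0,5.1,0.18,0],[-0.1,0,6.2,0.27,0],[0.1,0,7.3,0.36,0],[0.3,0,8.4,0.44,0],[0.7,0,9.5,0.53,0],[1.1,0,10.5,0.62,0],[1.6,0,11.5,0.71,0],[2.2,0,12.4,0.79,0],[2.2,0,12.4,0.79,0]]'; python3 -c "
from h import *
arc([33,28,23,18,13,9,5,2,0,-1])
print(robot.get_obs()['qpos'])"
```

```text
time: 17.05
position: [0.4844, 0.1895, 0.1908]
tcp_rot: [-1.57, -0.0, -0.931]
force: [-0.5, -1.2, 0.1]
gripper_width: -0.0
33 [np.float64(0.1), np.float64(-0.1)] 0.0
28 [np.float64(-0.0), np.float64(1.0)] 0.09
23 [np.float64(-0.1), np.float64(2.1)] 0.18
18 [np.float64(-0.0), np.float64(3.3)] 0.26
13 [np.float64(0.1), np.float64(4.4)] 0.35
9 [np.float64(0.3), np.float64(5.2)] 0.42
5 [np.float64(0.6), np.float64(6.1)] 0.49
2 [np.float64(0.8), np.float64(6.7)] 0.54
0 [np.float64(1.0), np.float64(7.1)] 0.58
-1 [np.float64(1.1), np.float64(7.3)] 0.6
[ 3.72965773e-01  2.68933595e-01 -1.00089394e-01  1.20062925e+00
  8.86247482e-05  1.30397318e+00]
```

```bash
python3 -m jog '[[0,0,0.6,0.06,0],[0,0,1.2,0.11,0],[-0.1,0,2.1,0.18,0],[0,0,3.3,0.26,0],[0.1,0,4.4,0.35,0],[0.3,0,5.2,0.42,0],[0.6,0,6.1,0.49,0],[0.6,0,6.1,0.49,0]]'; python3 -c "
from h import *
arc([5,2,0,-1,-2,-3])"
```

```text
time: 17.85
position: [0.5365, 0.2201, 0.1905]
tcp_rot: [-1.57, 0.0, -1.42]
force: [0.8, -0.2, 0.4]
gripper_width: -0.0004
5 [np.float64(-0.1), np.float64(0.0)] 0.0
2 [np.float64(-0.2), np.float64(0.7)] 0.06
0 [np.float64(-0.3), np.float64(1.1)] 0.09
-1 [np.float64(-0.3), np.float64(1.4)] 0.11
-2 [np.float64(-0.3), np.float64(1.6)] 0.13
-3 [np.float64(-0.3), np.float64(1.8)] 0.14
```

```bash
python3 -m jog '[[-0.1,0,0.4,0.03,0],[-0.2,0,0.7,0.06,0],[-0.3,0,1.0,0.08,0],[-0.3,0,1.2,0.09,0],[-0.3,0,1.2,0.09,0]]'; python3 -m jog '[[0,0,0.1,0,0],[0,0,0.2,0,0],[0,0,0.2,0,0]]'; python3 -m jog '[[0,0,0.1,0,0],[0,0,0.2,0,0],[0,0,0.2,0,0]]'
```

```text
time: 18.35
position: [0.5474, 0.2245, 0.1904]
tcp_rot: [-1.571, 0.0, -1.51]
force: [-0.3, -0.0, 0.0]
gripper_width: -0.0001
time: 18.65
position: [0.5494, 0.2246, 0.1903]
tcp_rot: [-1.571, 0.0, -1.51]
force: [-0.2, 0.6, 0.6]
gripper_width: 0.0
time: 18.95
position: [0.5515, 0.2248, 0.1903]
tcp_rot: [-1.571, 0.0, -1.511]
force: [1.2, -0.4, 0.5]
gripper_width: 0.0001
```

```bash
python3 -m jog '[[0,0,0.2,0,0],[0,0,0.4,0,0],[0,0,0.4,0,0]]'; python3 -m jog '[[0,0,0.2,0,0],[0,0,0.4,0,0],[0,0,0.4,0,0]]'; python3 - <<'E'
from h import *
d=snap('wrist')
t=snap('top')
A=d['color'][150:,:];B=cv2.resize(t['color'][150:250,70:240],None,fx=3,fy=3,interpolation=cv2.INTER_CUBIC)
c=np.zeros((580,560,3),np.uint8);c[:270]=A;c[275:575,:510]=B
cv2.imwrite('pics/c8.png',c)
E
```

```text
time: 19.25
position: [0.5545, 0.2249, 0.1902]
tcp_rot: [-1.573, 0.0, -1.511]
force: [-10.1, -0.2, 4.9]
gripper_width: -0.0002
time: 19.55
position: [0.555, 0.225, 0.1901]
tcp_rot: [-1.579, 0.0, -1.51]
force: [-39.8, -2.8, 21.8]
gripper_width: -0.0001
```

View pics/c8.png

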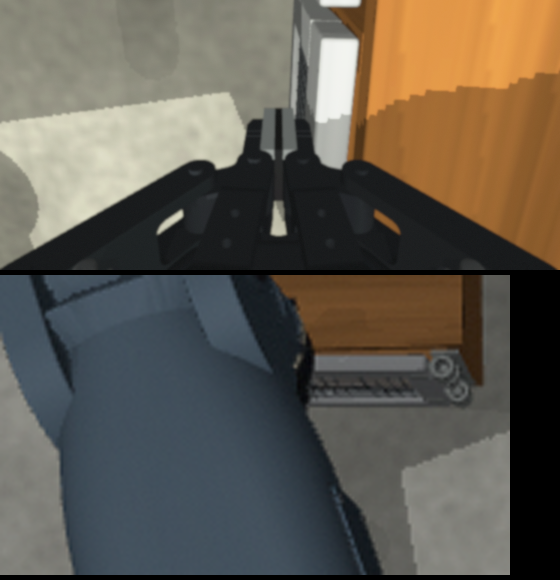

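The door is shut flat against the front (the contact force rose sharply). Back off, clear, and check once more.

```bash
python3 -m jog '[[0,0,-0.4,0,0],[0,0,-1.5,0,0],[0,0,-4,0,0],[0,-3,-7,0,0],[0,-7,-10,0,0],[3,-10,-14,0,0],[5,-12,-18,0,0],[7,-12,-22,0,0],[9,-12,-22,0,0],[9,-12,-22,0,0]]'; python3 -m jog '[[0,0,0,0,0],[8,0,0,0,0],[12,0,0,0,0],[16,0,0,0,0],[20,0,0,0,0],[20,0,0,0,0],[20,0,0,0,0]]';python3 - <<'E'
from h import *
t=snap('top');d=snap('scene')
A=cv2.resize(t['color'][90:260,70:450],(800,358));B=cv2.resize(d['color'][200:400],(560,200))
c=np.zeros((560,800,3),np.uint8);c[:358]=A;c[360:,:560]=B;cv2.imwrite('pics/c9.png',c);print(robot.get_obs()['position'])
E
```

```text
time: 20.65
position: [0.3446, 0.1208, 0.3112]
tcp_rot: [-1.568, 0.0, -1.512]
force: [0.8, 0.9, 0.8]
gripper_width: -0.0001
time: 21.35
position: [0.3577, -0.0785, 0.3099]
tcp_rot: [-1.572, 0.0, -1.514]
force: [0.8, 0.1, 0.1]
gripper_width: 0.0002
[ 0.35755061 -0.07667667  0.31005368]
```

View pics/c9.png

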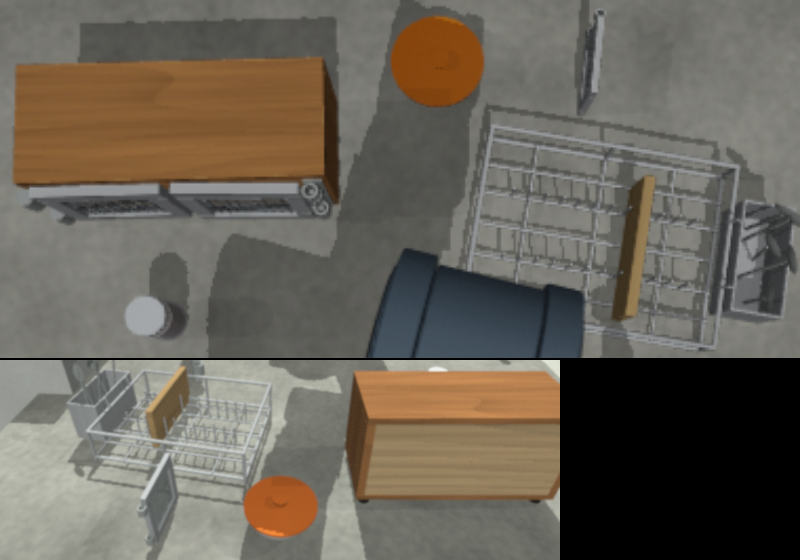

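The final view shows the door shut in line with its twin at (235,200), with both barrels on the hinge side at (312,195). The jar is upright at (148,317), and the board and lidded bowl are unmoved.

```bash
python3 -c "
from bench import robot
print(robot.finish_job())"
```

```text
the job is handed in; nothing more can be done
None
```

The job is done and handed in at about 21 s of the 72 s allowed; the hand-in gives no verdict.

- **Jar:** I moved it out of the doorway to about (0.42, 0.32) m. It stands upright, roughly 0.27 m from the hinge axis, so it is clear of the 172 mm swing.
- **Hanging the door:** I took the 160 mm door from the rack slot and left the smaller and larger look-alikes alone. I lowered it onto both pins. A sideways nudge met resistance both ways (about 9 and 12 N), so the pins were inside the sockets. It seated at tool height 0.187 m, against 0.188 m calculated.
- **Shutting:** I pushed it shut against a hard stop. Wrist force peaked at about 45 N, through the closed fingers. That is higher than I intended, but under the 120 N limit; the 40 N limit applies to the arm and gripper body, which I don't believe touched anything.

In the last pictures the door is flush with its twin, the jar is upright, and the board, bowl and lid look unmoved. The arm is clear of everything. I had no separate look at how far down the door sat after closing; the seating rests on the force and height readings, and no check failed or disagreed.

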